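# Set the pack-length gauge in the dispensary

### The job

Two pack-length gauges with sliding stops lie on the dispensary counter, and only one of them has a small pointer clipped to the side of its rail. Slide the stop of that gauge along its rail until the centre of its upright grip is level with the tip of the pointer, then let go. Leave the stop of the other gauge where it is.

Things in the scene. Friction and masses are not known exactly. Their poses are not given: they have to be found in the camera images.
- stop_grip (a point): Centre of the upright grip of the stop to be set: grey block 26 mm across the rail (own x), 16 mm along it (own y), 54 mm tall; this point is 51.5 mm above the counter. Its foot, 40 x 30 mm, has its top 24.5 mm above the counter. It slides only along own y (level) with 2 to 3 N and stays where left. The aluminium rail, 44 mm wide, 14 high, 207 long, is fixed, at any place and yaw up to 0.45 rad.
- stop (a joint): Position of that stop along its rail in m: 0 is its end nearest the fence (an upright plate 70 mm wide and 30 mm high across the rail's -y end, 38 mm from the grip's centre at 0), 0.14 the far end; it grows along the +y axis of stop_grip.
- pointer_tip (a point): Tip of the white plastic pointer clipped to the +x side of the rail of the gauge to be set: 43 mm long (sticking out from the rail), 16 mm wide, 13 mm high, fixed, its tip at the rail's edge, 22 mm from the rail's middle line. The point is on the tip's top edge; own y runs along the rail, the same way as that of stop_grip.
- spare_stop_grip (a point): Centre of the upright grip of the other gauge's stop: same gauge, same sizes, but no pointer on its rail; not to be moved.
There are look-alikes about, which are no part of the job. What is shaped like the part that bears pointer_tip but green or purple is not meant. Leave any orange look-alike of the part that bears stop_grip alone.

How it is judged:
By the outcome, as a careful person would: the job done as asked, in the order asked, and still so for the second after the job is handed in, with the robot touching nothing.
It also fails if it takes over 32 s, if anything falls off the work surface, if the arm or the gripper's body presses on something with over 40 N, if the wrist force passes 120 N, or if a joint passes its speed limit or range.

### The arm

A 7-joint arm with a two-finger parallel gripper is mounted at the origin on the work surface. World frame = base frame: x ahead of the robot, y to its left, z up, the work surface at z = 0. Lengths are in m, angles in rad, forces in N, time in s.
With the tool pointing down it reaches from about 0.425 to 0.875 m from the base axis. Payload 9.9 kg.
Tool frame: the origin (TCP) lies between the finger pads; the fingertips stand 22 mm ahead of it and the grasp point (between the pads) lies 3 mm ahead of it; z points along the fingers, y is the line along which they close (so a half turn about z gives the same grasp; the last joint's range is limited). The gripper opens to 85 mm and grips with 20 to 120 N. Pads are 22 mm wide; open, the fingers measure 114 mm over their backs; the gripper's body (76 mm by 85 mm) begins 54 mm behind the grasp point. The pads swing forward as they close: fully open they stand 13 mm farther back than shut.
Start: joints at [1.043, 0.576, 0.025, 1.437, -0.015, 1.129, -0.057], TCP at [0.29, -0.61, 0.253] pointing down, gripper open.
Joint ranges: [-2.76, 2.76], [-0.34, 2.15], [-1.52, 1.57], [0.19, 2.46], [-1.09, 4.23], [0.17, 1.99], [-2.82, 2.82]. Speed limits (rad/s): [2.22, 2.22, 3.01, 3.01, 3.14, 3.14, 3.14].

### API

Orientations are given as a unit quaternion [x, y, z, w].
In Python, from bench import bot, imaging, order gives the robot as it stands.
- The arm moves only by the shell command python3 -m inch 'ROWS' [FORCE]. ROWS is JSON, a list of rows, each a list of 7 numbers: the shift along the world's x, y, z in mm, then the turn, a rotation vector about the world's x, y, z in degrees, then the opening, from 0 (shut) to 1 (fully open). In form: [[dx, dy, dz, ax, ay, az, claw], ...]. A call has 1 to 12 rows; each row is the pose to reach, as a shift and turn from the pose commanded when the call began; what a row does not reach only later rows make up. A row lasts 1/10 s, in which the tool goes at most 50 mm and 8.59 degrees, less where a joint would pass 70% of its speed; a pose out of reach is approached as far as the arm can. A call with a gripper value outside its range is refused whole. The fingers move at their own pace and stop on an object; FORCE is the grip in N (left out, the last holds). Time passes only in rows, so rows that repeat a pose let the fingers close. It gives the time, the measured TCP pose, the force, the opening and the grip force at its end, in the units of the state.
- bot.get_obs(): the state, without advancing time (a new reading comes with each control period).
- imaging.capture(name): name is "scene" or "top" or "wrist"; returns the picture (480x640x3 uint8, red, green, blue); there is no depth.
- imaging.get_calibration(name): a dict with "fx", "fy", "cx", "cy" (pixels), "cam_to_world" (4x4, takes a point from camera to world coordinates); the wrist camera has in their place "T_tool_cam" (4x4, takes a point from camera to tool coordinates, whose origin is the TCP and whose axes are the flange's). Camera axes: x right, y down, z forward; pixel columns grow to the right and rows downward; lengths in m; the calibration is good to about 2 mm. A picture is of the moment at which its call begins: read the wrist's pose just before it. get_calibration takes no time and is no camera call.
- order.job_done(): hands the job in; it is judged then, once.
The state is a dict: "time_s": time; "joint_positions": joint angles; "joint_velocities": joint speeds; "effort": joint torques, N m; "tool_pos": TCP position; "ee_rot": TCP orientation; "force": force on the tool from outside, world axes, zero at the start; "moment": the same for the moment, N m; "gripper_width": opening from 0.0 (shut) to 1.0 (fully open); "grip_force": force on a finger pad.
Only numpy, scipy, OpenCV 4.12 (cv2) and the standard library are available. Lean on these libraries where they do the work, as an engineer would, in place of code of your own. Each camera call takes 0.05 s, during which the arm holds its last target. There are 200 camera calls.

## Working session

There is one attempt and no reset: what is moved stays moved. The work goes in short steps, Python scripts to look and compute and a shell command to move; the robot and the scene stay as the last step left them, time stands still between calls to the robot, and variables do not carry over. Pictures are saved under pics/ and viewed, at most 10 in all, crops included, and the job is handed in when it is done.

```bash
ls; mkdir -p pics
python3 - <<'E'
from bench import bot, imaging
import cv2
o=bot.get_obs(); print(o)
for n in("scene","top"):
    cv2.imwrite(f"pics/{n}0.png",imaging.capture(n)[:,:,::-1]); print(imaging.get_calibration(n))
print(imaging.get_calibration("wrist"))
E
```

```text
pics
{'time_s': 0.0, 'joint_positions': array([ 1.04317852,  0.5764971 ,  0.02482961,  1.43792639, -0.01495601,
        1.12900856, -0.05649553]), 'joint_velocities': array([ 1.34861738e-03, -2.87842359e-04, -6.64755118e-06, -1.10563850e-03,
       -1.22495750e-03, -1.41218727e-04, -1.21761369e-03]), 'effort': array([ 5.94048724e-04, -7.65748930e+01,  2.24942409e+00, -2.85964644e+01,
        1.50845968e-02,  1.25398152e-02, -4.23340168e-06]), 'tool_pos': array([ 0.28965611, -0.60921781,  0.25245937]), 'ee_rot': array([ 9.75471131e-01,  2.20125845e-01, -2.38998895e-04, -7.92334848e-04]), 'force': array([ 0.23676929, -1.03019873,  0.50136198]), 'moment': array([0.03126012, 0.02403029, 0.02226065]), 'grip_force': 0.0, 'gripper_width': 0.9938203306696173}
{'fx': 583.0393481215557, 'fy': 583.0393481215557, 'cx': 321.8130974812373, 'cy': 232.30281953802412, 'cam_to_world': array([[ 0.47348602,  0.6185246 , -0.62708716,  1.10338686],
       [ 0.88079699, -0.33473159,  0.33489018, -0.44468849],
       [-0.00276807, -0.7109023 , -0.70328533,  0.82090436],
       [ 0.        ,  0.        ,  0.        ,  1.        ]])}
{'fx': 523.0757734218527, 'fy': 523.0757734218527, 'cx': 316.8235695221718, 'cy': 238.79152189291958, 'cam_to_world': array([[ 0.01250884, -0.99925694,  0.0364567 ,  0.38338741],
       [-0.99952883, -0.01147358,  0.02846897, -0.11077092],
       [-0.02802952, -0.03679564, -0.99892964,  1.27565262],
       [ 0.        ,  0.        ,  0.        ,  1.        ]])}
{'fx': 353.5072471356495, 'fy': 353.5072471356495, 'cx': 321.6066715677397, 'cy': 235.87474576773886, 'T_tool_cam': array([[ 9.41918727e-04, -9.65696459e-01, -2.59671837e-01,
         6.50581044e-02],
       [ 9.99999541e-01,  9.55015760e-04,  7.57223323e-05,
        -2.83826674e-04],
       [ 1.74865908e-04, -2.59671789e-01,  9.65696915e-01,
        -1.21638490e-01],
       [ 0.00000000e+00,  0.00000000e+00,  0.00000000e+00,
         1.00000000e+00]])}
```

View pics/top0.png

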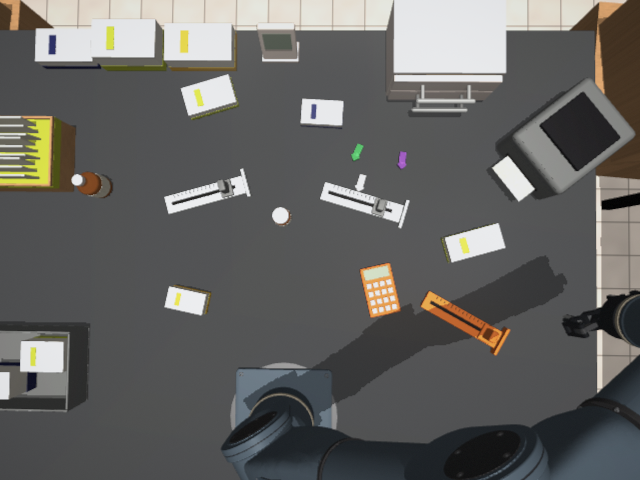

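View pics/scene0.png

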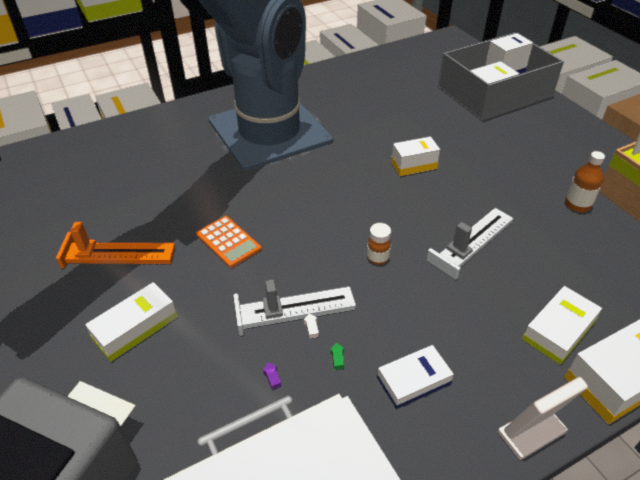

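The top view shows the white gauge with the white pointer at about (365,203), its fence on the right at (404,213), the grey grip at (381,207) and the pointer at (361,184). The bare gauge is at (205,193). In the scene view the wanted gauge is at (295,305), with its pointer at (312,325). Next I'll take a closer look at both.

Run:
```python
import cv2,numpy as np
t=cv2.imread("pics/top0.png")[165:235,310:415]; s=cv2.imread("pics/scene0.png")[270:345,225:365]
a=cv2.resize(t,None,fx=5,fy=5,interpolation=cv2.INTER_CUBIC); b=cv2.resize(s,None,fx=5,fy=5,interpolation=cv2.INTER_CUBIC)
cv2.imwrite("pics/ct.png",a);cv2.imwrite("pics/cs.png",b)
```

```text
(no output)
```

View pics/ct.png

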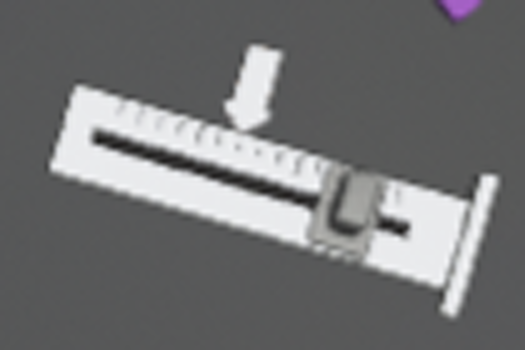

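View pics/cs.png

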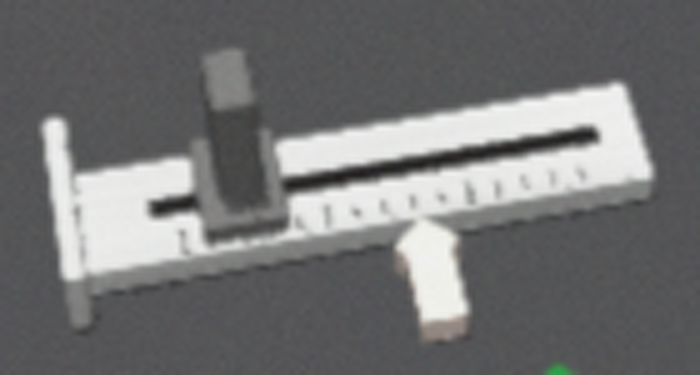

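The top crop has the grip's top face centred at about (363,199) and the pointer tip at (242,131). In the scene crop they are at (229,78) and (425,220). I'll triangulate both.

```bash
cat > h.py <<'E'
import numpy as np
from bench import imaging
def ray(c,px,T=None):
    M=c["cam_to_world"] if T is None else T
    d=M[:3,:3]@[(px[0]-c["cx"])/c["fx"],(px[1]-c["cy"])/c["fy"],1]
    return M[:3,3],d/np.linalg.norm(d)
def plane(r,z): return r[0]+r[1]*(z-r[0][2])/r[1][2]
def tri(rs):
    A=[np.eye(3)-np.outer(d,d) for _,d in rs]
    p=np.linalg.solve(sum(A),sum(a@o for a,(o,_) in zip(A,rs)))
    return p,[np.linalg.norm(a@(p-o))*1e3 for a,(o,_) in zip(A,rs)]
E
python3 - <<'E'
from h import *
t,s=[imaging.get_calibration(n) for n in("top","scene")]
T=lambda x,y:ray(t,(310+x/5-.4,165+y/5-.4)); S=lambda x,y:ray(s,(225+x/5-.4,270+y/5-.4))
g=tri([T(363,199),S(229,78)]); p=tri([T(242,131),S(425,220)])
print(g,p)
c=[plane(T(*q),.014) for q in((78,85),(50,170),(475,197),(445,288))]
c2=[plane(S(*q),.014) for q in((620,85),(650,182),(80,175),(95,275))]
print(np.round(c,4),np.round(c2,4))
for a in (c,c2):
    u=(a[0]+a[1]-a[2]-a[3]); u[2]=0;u/=np.linalg.norm(u); print(u,np.degrees(np.arctan2(u[1],u[0])),(p[0]-g[0])@u)
print(plane(T(363,199),.0785),plane(S(229,78),.0785),plane(T(242,131),.013),plane(S(425,220),.013))
E
```

```text
(array([ 0.50811709, -0.22500599,  0.07559051]), [np.float64(0.6648002277957337), np.float64(0.6648002277956485)]) (array([ 0.54722863, -0.17272403,  0.01093192]), [np.float64(0.4000830110552458), np.float64(0.4000830110551833)])
[[ 0.5683 -0.0934  0.014 ]
 [ 0.5269 -0.0803  0.014 ]
 [ 0.5157 -0.2853  0.014 ]
 [ 0.4716 -0.2712  0.014 ]] [[ 0.5291 -0.0838  0.014 ]
 [ 0.5722 -0.0967  0.014 ]
 [ 0.4747 -0.2706  0.014 ]
 [ 0.5169 -0.2827  0.014 ]]
[0.27114572 0.96253831 0.        ] 74.26754500740107 0.06092831633202139
[0.28228829 0.95932962 0.        ] 73.60317541673126 0.06119636293637416
[ 0.50755426 -0.22533974  0.0785    ] [ 0.51072865 -0.2252658   0.0785    ] [ 0.54678953 -0.17298363  0.013     ] [ 0.54881618 -0.17305619  0.013     ]
```

```bash
python3 -m inch '[[20,35,0,0,0,-4,1],[42,74,0,0,0,-8,1],[64,113,0,0,0,-13,1],[86,152,0,0,0,-17,1],[108,191,0,0,0,-21,1],[130,230,0,0,0,-25,1],[152,269,0,0,0,-29,1],[174,308,0,0,0,-33,1],[196,347,0,0,0,-37,1],[212,372,0,0,0,-40,1],[219,384,0,0,0,-41.5,1],[219,384,0,0,0,-41.5,1]]' 30
python3 - <<'E'
from bench import bot,imaging
import cv2,numpy as np
o=bot.get_obs(); im=imaging.capture("wrist"); np.savez("w1",p=o["tool_pos"],q=o["ee_rot"]); cv2.imwrite("pics/w1.png",im[:,:,::-1]); print(o)
E
```

```text
time_s: 1.3
tool_pos: [0.51, -0.2229, 0.2529]
ee_rot: [0.99, -0.138, -0.0, -0.001]
force: [-0.5, 0.1, -0.3]
gripper_width: 0.999
grip_force: 0.0
{'time_s': 1.3, 'joint_positions': array([ 0.221926  ,  0.40388795,  0.15435217,  1.75906889, -0.07378919,
        0.98483054, -1.44228995]), 'joint_velocities': array([ 0.05034524, -0.00591738,  0.03663982,  0.00954452,  0.01756277,
       -0.00104755,  0.06593233]), 'effort': array([-1.46926783e+00, -6.01515126e+01,  2.74197914e+00, -2.65119106e+01,
       -1.31043917e-01,  1.38947542e-02, -1.03849411e+00]), 'tool_pos': array([ 0.51001883, -0.22291788,  0.25288664]), 'ee_rot': array([ 9.90463871e-01, -1.37771427e-01, -1.95898721e-04, -5.61312759e-04]), 'force': array([-0.533635  ,  0.12980506, -0.30031625]), 'moment': array([-0.06061218,  0.01158923,  0.05720936]), 'grip_force': 0.0, 'gripper_width': 0.9988415729765603}
```

View pics/w1.png

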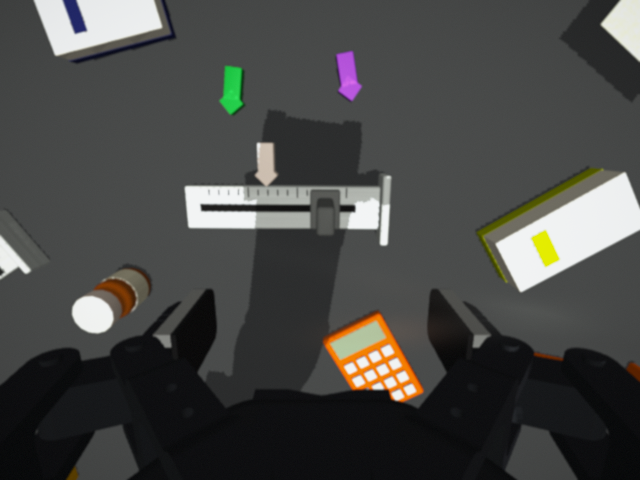

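The wrist view shows the rail level in the picture, the pointer tip at (267,186), and the grip at about column 325, rows 208–234. I'll check the travel from this view.

Run:
```python
from h import *
import cv2
from scipy.spatial.transform import Rotation as R
d=np.load("w1.npz"); c=imaging.get_calibration("wrist")
W=np.eye(4);W[:3,:3]=R.from_quat(d["q"]).as_matrix();W[:3,3]=d["p"];W=W@c["T_tool_cam"]
r=lambda *q:ray(c,q,W)
p=plane(r(267,186),.013);g=plane(r(325,222),.0785);u=np.array([.277,.961,0])
print(p,g,(p-g)@u)
im=cv2.imread("pics/w1.png").max(2).astype(int)
print(im[195:240:3,308:342:1])
a=plane(r(186,187),.014);b=plane(r(380,187),.014);e=a-b;print(a,b,np.degrees(np.arctan2(e[1],e[0])))
print(im[176:190,256:278])
```

```text
[ 0.54474901 -0.17475208  0.013     ] [ 0.50692796 -0.22505251  0.0785    ] 0.05881514202339307
[[160 153 117  91  88  90  90  90  91  90  89  91  89  89  90  89  90  91
   90  91  90  90  91  90  90  90  90  91  91  89  86 104 144 171]
 [178 157 119  90  89  88  90  91  87  83  74  67  63  61  63  62  63  63
   63  63  63  64  67  71  80  86  90  90  89  89  87 104 144 173]
 [179 161 120  90  87  89  89  88  79  63  52  48  48  49  50  49  50  50
   49  49  49  49  48  48  57  72  84  89  90  88  88 108 148 175]
 [124 110  90  83  85  88  89  85  72  57  48  48  49  50  49  49  49  49
   50  49  51  49  49  48  51  62  78  88  88  88  85  90 108 125]
 [ 18  31  53  76  86  90  88  82  71  59  59  64  67  69  68  67  68  67
   68  66  67  66  66  66  62  61  71  83  88  88  80  63  38  24]
 [ 29  38  57  75  86  89  87  83  72  72  77  83  86  87  88  87  87  87
   87  88  89  88  88  86  80  75  73  80  86  87  79  62  39  27]
 [167 152 118  91  86  87  87  82  73  71  78  85  87  88  88  89  89  90
   88  89  89  90  91  88  82  75  71  79  86  86  89 109 141 159]
 [175 160 121  92
[... 1808 characters left out ...]
4 203 199 181 147 104  66  49
   46  45  46  45]
 [ 49  47  46  47  51  73 112 156 187 199 203 198 182 147 105  68  51  45
   46  46  46  46]
 [ 60  60  60  61  59  63  81 119 160 188 194 182 151 112  78  62  57  59
   59  59  58  59]
 [ 90  92  91  91  92  91  93 104 135 166 176 159 128 100  89  88  88  88
   89  89  88  87]
 [128 128 128 127 127 128 126 128 136 149 158 148 132 127 126 126 125 124
  125 124 124 123]
 [155 155 154 156 157 156 155 155 155 160 161 158 154 155 155 155 156 155
  155 153 154 154]
 [168 163 164 167 169 169 170 170 170 169 168 165 166 170 171 170 171 171
  171 170 168 166]
 [166 154 152 163 171 173 172 172 172 172 163 153 157 168 173 174 174 174
  173 172 164 154]]
```

```bash
python3 -m inch '[[-2,-2,-40,0,0,0,1],[-2,-2,-85,0,0,0,1],[-2,-2,-130,0,0,0,1],[-2,-2,-165,0,0,0,1],[-2,-2,-185,0,0,0,1],[-2,-2,-193,0,0,0,1],[-2,-2,-193,0,0,0,0.5],[-2,-2,-193,0,0,0,0],[-2,-2,-193,0,0,0,0],[-2,-2,-193,0,0,0,0],[-2,-2,-193,0,0,0,0],[-2,-2,-193,0,0,0,0]]' 30
```

```text
time_s: 2.55
tool_pos: [0.5074, -0.2276, 0.0612]
ee_rot: [0.99, -0.14, 0.001, 0.0]
force: [-0.9, 1.1, 6.0]
gripper_width: 0.184
grip_force: 35.1
```

```bash
python3 -m inch '[[2,8,0,0,0,0,0],[5,17,0,0,0,0,0],[8,27,0,0,0,0,0],[11,37,0,0,0,0,0],[14,48,0,0,0,0,0],[16,55,0,0,0,0,0],[17,60,0,0,0,0,0],[17,60,0,0,0,0,0],[17,60,0,0,0,0,0]]'
python3 - <<'E'
from bench import bot,imaging
import cv2,numpy as np
o=bot.get_obs(); im=imaging.capture("wrist"); np.savez("w2",p=o["tool_pos"],q=o["ee_rot"]); cv2.imwrite("pics/w2.png",im[:,:,::-1])
E
```

```text
time_s: 3.45
tool_pos: [0.525, -0.1666, 0.0612]
ee_rot: [0.99, -0.139, 0.001, -0.0]
force: [0.2, 2.9, 8.3]
gripper_width: 0.178
grip_force: 35.3
```

View pics/w2.png

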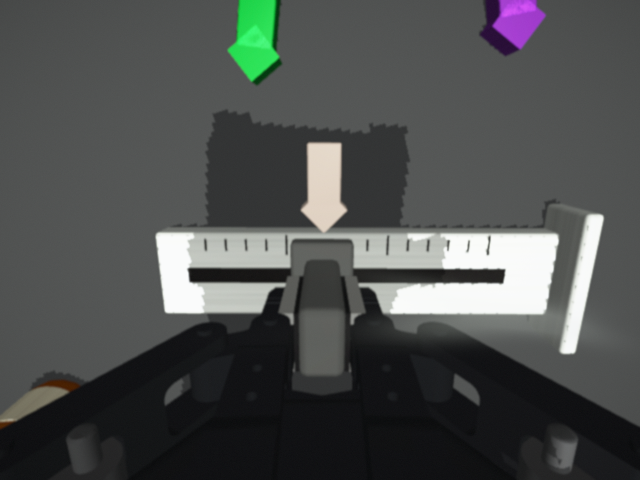

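The stop is held in front of the pointer: the tip is at (324,231), and the front edge of the foot spans columns 291–354 at row 240. Next I'll work out what is left, to sub-pixel.

```bash
cat > chk.py <<'E'
import sys,cv2
from h import *
from scipy.spatial.transform import Rotation as R
n=sys.argv[1]; row=int(sys.argv[2])
d=np.load(n+".npz"); c=imaging.get_calibration("wrist")
W=np.eye(4);W[:3,:3]=R.from_quat(d["q"]).as_matrix();W[:3,3]=d["p"];W=W@c["T_tool_cam"]
r=lambda x,y:ray(c,(x,y),W)
im=cv2.imread(f"pics/{n}.png").max(2).astype(float)
ims=cv2.imread(f"pics/{n}.png").astype(int); m=((ims[:,:,2]-ims[:,:,0]>12)&(ims[:,:,2]>150)).astype(np.uint8)
k,l,st,ce=cv2.connectedComponentsWithStats(m); i=1+np.argmax(st[1:,4]); ys,xs=np.where(l==i)
tip=(xs[ys>=ys.max()-1].mean(),ys.max()+.5); sh=[xs[ys==y].mean() for y in range(ys.min()+4,ys.max()-4)]
print("pointer",st[i],"tip",tip,"axis col",np.mean(sh),sh[0],sh[-1])
g=np.diff(cv2.GaussianBlur(im,(3,3),0)[row-3:row+4].mean(0)); x0=int(tip[0])
L=x0-45+np.argmin(g[x0-45:x0-15])+.5; Rr=x0+15+np.argmax(g[x0+15:x0+45])+.5
u=np.array([np.cos(np.radians(74.1)),np.sin(np.radians(74.1)),0])
p=plane(r(*tip),.013); f=(plane(r(L,row),.0245)+plane(r(Rr,row),.0245))/2
a=plane(r(L,row),.0245)@u-plane(r(Rr,row),.0245)@u
print("foot cols",L,Rr,"len",a,"tip",p,"foot",f,"remaining mm along u",(p-f)@u*1e3, "tip-TCP",(p-d["p"])@u*1e3)
E
python3 chk.py w2 248
```

```text
pointer [ 301  143   46   90 2823] tip (np.float64(323.3333333333333), np.float64(232.5)) axis col 323.7283950617284 323.5 323.5
foot cols 284.5 353.5 len 0.03231012925285198 tip [ 0.54508377 -0.17329839  0.013     ] foot [ 0.54128372 -0.17005852  0.0245    ] remaining mm along u -2.0748524909797683 tip-TCP -0.9805511345186487
```

```bash
python3 -m inch '[[0,-0.8,0,0,0,0,0],[0,-0.8,0,0,0,0,0],[0,-0.8,0,0,0,0,0],[0,-0.8,0,0,0,0,1],[0,-0.8,0,0,0,0,1],[0,-0.8,0,0,0,0,1],[0,-0.8,0,0,0,0,1],[0,-0.8,20,0,0,0,1],[0,-0.8,50,0,0,0,1],[0,-0.8,75,0,0,0,1],[0,-0.8,80,0,0,0,1],[0,-0.8,80,0,0,0,1]]'
python3 - <<'E'
from bench import bot,imaging
import cv2,numpy as np
o=bot.get_obs(); im=imaging.capture("wrist"); np.savez("w3",p=o["tool_pos"],q=o["ee_rot"]); cv2.imwrite("pics/w3.png",im[:,:,::-1])
cv2.imwrite("pics/c3.png",cv2.resize(im[150:300,200:400,::-1],None,fx=4,fy=4,interpolation=cv2.INTER_CUBIC))
E
```

```text
time_s: 4.7
tool_pos: [0.5242, -0.1685, 0.1409]
ee_rot: [0.99, -0.14, 0.001, 0.0]
force: [0.4, 0.4, -0.2]
gripper_width: 0.999
grip_force: 0.0
```

View pics/c3.png

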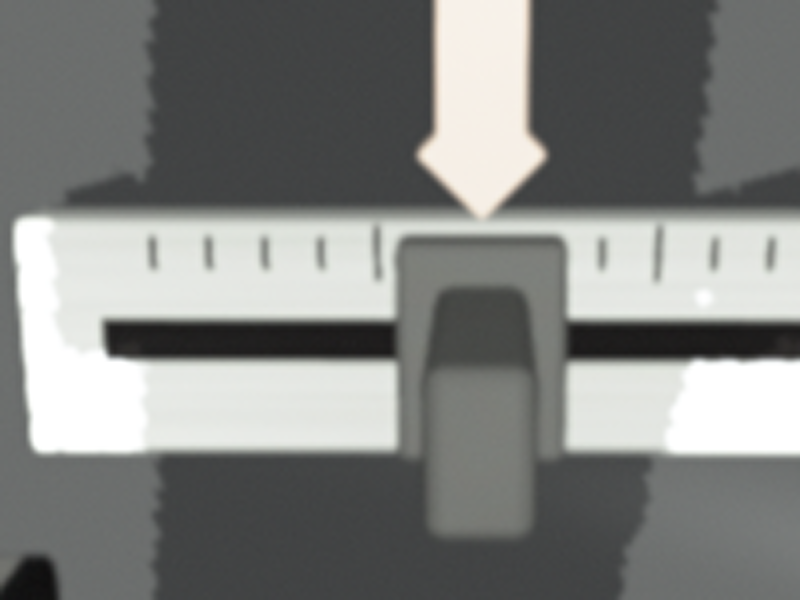

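The crop shows the tip at column 482, the foot spanning 397–566 (centre 481.5) and the grip top centred at about 480. The picture centre is at 486, so they agree to within about 0.3 mm. The gripper is open and clear, so I'm handing in.

```bash
python3 -c "
from bench import order
print(order.job_done())"
```

```text
the job is handed in; nothing more can be done
None
```

I slid the stop of the gauge with the white pointer until its grip was level with the tip, to within about 0.3 mm by the last wrist picture. I then let go, left the other gauge alone, and handed the job in at about 5 s; no verdict came back.

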